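Dock the red torch in the caddy's cradle

TASK

Put the red torch away: pick it up and lower it into the cradle of two yellow V-shaped saddles at the front of the black caddy, lying along the cradle with its barrel resting in both saddles (lamp end either way). Let it settle in the saddles before you let go; do not drop it in. Leave the blue torch and the glass jar where they stand.

Things in the scene. Friction and masses are not known exactly. Their poses are not given: they have to be found in the camera images.
- red_torch_mid (a point): The red plastic torch, lying on the table: a round barrel 34 mm in diameter and 120 mm long between two eight-sided end pieces (40 mm across flats, 25 mm long each, which stop it rolling); 170 mm long in all, about 0.18 kg. The point is its middle, 20 mm above the table as it lies; its x axis runs along the torch towards the lamp end.
- cradle (a point): Fixed cradle, two yellow V saddles (14 mm thick, 38 mm either side of the middle, 60 mm wide, sides sloping 35 deg) on the black caddy; its plate is 8 mm thick; rail, remote and stand on its rear half rise to 0.22 m. Point: middle of the seated torch's axis, 72 mm above the table, level with the saddle tops. y runs along the cradle (and seated torch), x to the rear, z up; 15 mm end play each way.
- blue_torch_mid (a point): A blue torch of the same shape, to be left alone, lying on the table: a round barrel 34 mm in diameter and 120 mm long between two eight-sided end pieces (40 mm across flats, 25 mm long each, which stop it rolling); 170 mm long in all, about 0.18 kg. The point is its middle, 20 mm above the table as it lies; its x axis runs along the torch towards the lamp end.
- jar_mid (a point): A closed glass jar, 68 mm in diameter and 100 mm high, standing on the table, to be left alone. The point is its centre, 50 mm above the table.
There are look-alikes about, which are no part of the job. Of the things that look like the part that bears red_torch_mid, take the one that is nearest to the robot's base at the start.

How it is judged:
By the outcome, as a careful person would: the job done as asked, in the order asked, and still so for the second after the job is handed in, with the robot touching nothing.
It also fails if it takes over 38 s, if anything falls off the work surface, if the arm or the gripper's body presses on something with over 40 N, if the wrist force passes 120 N, or if a joint passes its speed limit or range.

ROBOT

A 6-joint arm with a two-finger parallel gripper is mounted at the origin on the work surface. World frame = base frame: x ahead of the robot, y to its left, z up, the work surface at z = 0. Lengths are in mm, angles in degrees, forces in N, time in s.
With the tool pointing down it reaches from about 300 to 850 mm from the base axis. Payload 4.2 kg.
Tool frame: the origin (TCP) lies at the very end of the fingers, on their centre line; the grasp point (between the pads) lies 19 mm behind it (hold_point_z is the z of the grasp point in the tool frame, in mm); z points along the fingers, y is the direction in which the jaws open and shut (so a half turn about z gives the same grasp; the last joint's range is limited). The gripper opens to 91 mm and grips with 3 to 60 N. Pads are 32 mm wide; open, the fingers measure 118 mm over their backs; the gripper's body (76 mm by 178 mm) begins 60 mm behind the grasp point.
Start: joints at [71.62, 18.312, 89.639, -0, 72.044, -1.146], TCP at [170.366, 549.198, 213.976] pointing down, gripper open.
Joint ranges: [-177.97, 177.97], [-48.28, 115.42], [12.27, 149.76], [-77.06, 257.06], [2.81, 150.46], [-146.56, 146.56]. Speed limits (degrees/s): [147.25, 147.25, 180, 180, 180, 180].

INTERFACE

Orientations are given as [roll, pitch, yaw] about the fixed x, y, z axes, in that order (R = Rz(yaw) Ry(pitch) Rx(roll)).
In Python, from workcell import state, grab_frame, job_done, hold_point_z gives the robot as it stands. The module is installed in compiled form; this text tells all that it offers.
- The arm moves only by the shell command python3 -m creep 'ROWS' [FORCE]. ROWS is JSON, a list of rows, each a list of 7 numbers: the closure, from 0 (fully open) to 1 (shut), then the shift along the tool's x, y, z in mm, then the turn, a rotation vector about the tool's x, y, z in degrees. A call has 1 to 5 rows; each row shifts and turns the commanded pose from where the row before left it, along the tool's axes as they then stand; what a row does not reach is not made up. A row lasts 1/8 s, in which the tool goes at most 62.5 mm and 10.7 degrees, less where a joint would pass 70% of its speed; a pose out of reach is approached as far as the arm can. A call is refused whole if a number of a shift passes 62.5 or a number of a turn 10.7, either way. A call with a gripper value outside its range is refused whole. The fingers move at their own pace and stop on an object; FORCE is the grip in N (left out, the last holds). Time passes only in rows, so rows that do not move let the fingers close. It gives the time, the measured TCP pose, the force and the opening at its end, in the units of the state.
- state(): the state, without advancing time (a new reading comes with each control period).
- grab_frame(name): name is "scene" or "side" or "wrist"; returns a dict with "frame" (384x512x3 uint8, red, green, blue), "fx", "fy", "cx", "cy" (pixels), "view" (4x4, takes a point from world to camera coordinates). Camera axes: x right, y down, z forward; pixel columns grow to the right and rows downward; lengths in mm; the calibration is good to about 2 mm. The wrist camera is an equidistant fisheye: a pixel r from the principal point sees the ray r / f radians off the axis. A picture is of the moment at which its call begins. There is no depth.
- job_done(): hands the job in, once; it reports no verdict.
The state is a dict: "time_s": time; "qpos": joint angles; "qvel": joint speeds; "effort": joint torques, N m; "ee_pos": TCP position; "ee_rot": TCP orientation; "force": force on the tool from outside, world axes, zero at the start; "torque": the same for the moment, N m; "gripper_width": finger opening in mm.
Only numpy, scipy, OpenCV 4.12 (cv2) and the standard library are available. Lean on these libraries where they do the work, as an engineer would, in place of code of your own. Each camera call takes 0.05 s, during which the arm holds its last target.

## Working session

There is one attempt and no reset: what is moved stays moved. The work goes in short steps, Python scripts to look and compute and a shell command to move; the robot and the scene stay as the last step left them, time stands still between calls to the robot, and variables do not carry over. Pictures are saved under pics/ and viewed, and the job is handed in when it is done.

```bash
mkdir -p pics; cat > h.py <<'E'
import numpy as np,cv2
from workcell import state,grab_frame,hold_point_z
def ray(f,u,v):
    V=np.array(f['view']);R=V[:3,:3];t=V[:3,3]
    d=np.array([(u-f['cx'])/f['fx'],(v-f['cy'])/f['fy'],1.0])
    return -R.T@t, R.T@d
def at(f,u,v,z):
    o,d=ray(f,u,v); return o+d*(z-o[2])/d[2]
def proj(f,p):
    V=np.array(f['view']);c=V[:3,:3]@np.array(p)+V[:3,3]
    return f['fx']*c[0]/c[2]+f['cx'],f['fy']*c[1]/c[2]+f['cy']
E
python3 - <<'E'
from h import *
import pickle
print(state(),hold_point_z)
for n in("scene","side","wrist"):
    f=grab_frame(n);pickle.dump(f,open(n+'0.pkl','wb'))
    cv2.imwrite(f'pics/{n}0.png',cv2.resize(f['frame'][:,:,::-1],(800,600),interpolation=cv2.INTER_CUBIC))
    print(n,f['fx'],f['cx'],f['cy'],np.round(f['view'],3).tolist())
E
```

```text
{'time_s': 0.0, 'qpos': array([ 7.16200129e+01,  1.83523630e+01,  8.97046807e+01, -2.45455083e-03,
        7.20416431e+01, -1.14618483e+00]), 'qvel': array([ 0.03126944, -0.0889977 ,  0.10184489, -0.14169678, -0.0213743 ,
        0.04380679]), 'effort': array([-1.66887610e-03, -4.12456763e+01, -2.31975675e+01,  7.23990239e-02,
        4.57939622e-02, -1.45785048e-04]), 'ee_pos': array([170.22026778, 548.72615912, 213.12471067]), 'ee_rot': array([-1.79901286e+02,  3.59127188e-04,  1.62766957e+02]), 'force': array([-0.00091871, -0.52122218, -0.48624292]), 'torque': array([-0.00097018,  0.06983671,  0.0193025 ]), 'gripper_width': 90.97678401674969} -18.8
scene 386.1412664288095 257.4551143230431 190.24643214010283 [[0.245, 0.969, 0.018, -149.546], [0.564, -0.128, -0.816, -257.639], [-0.789, 0.21, -0.578, 1455.371], [0.0, 0.0, 0.0, 1.0]]
side 350.09238276854205 251.8169559082358 190.0599550326757 [[0.873, -0.488, -0.004, -448.081], [-0.328, -0.58, -0.746, 237.771], [0.362, 0.652, -0.666, 526.066], [0.0, 0.0, 0.0, 1.0]]
wrist 297.3186396354542 255.43640835872574 192.41926632195648 [[0.297, 0.955, -0.0, -573.849], [0.92, -0.286, 0.267, -30.41], [0.255, -0.079, -0.964, 390.633], [0.0, 0.0, 0.0, 1.0]]
```

View pics/scene0.png

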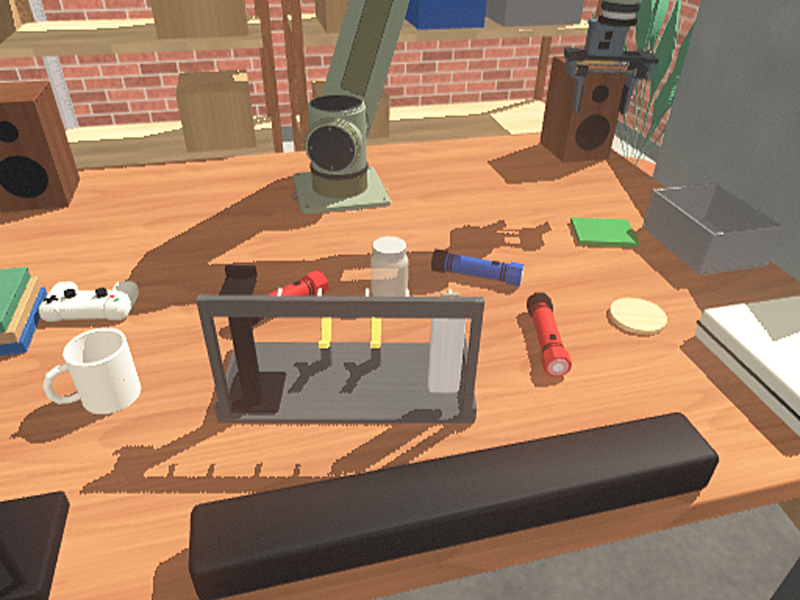

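View pics/side0.png

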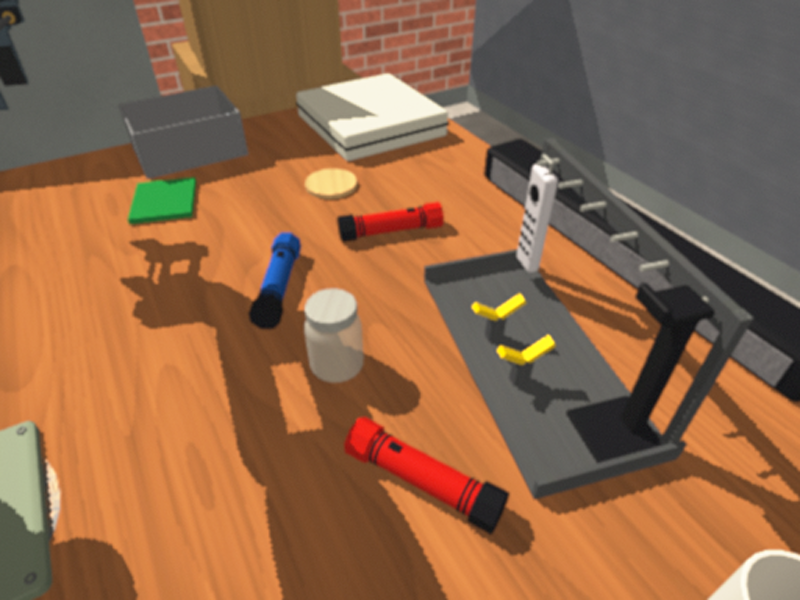

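View pics/wrist0.png

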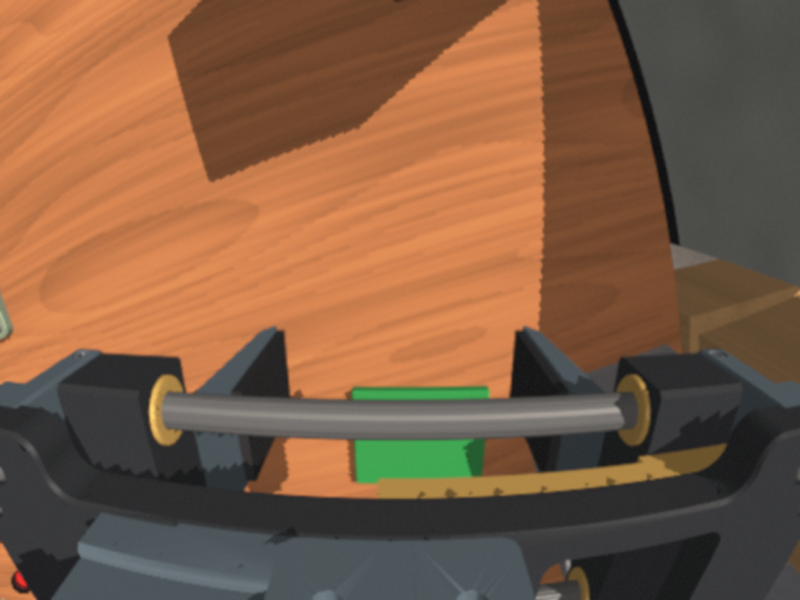

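```bash
python3 - <<'E'
from h import *
import pickle
f=pickle.load(open('side0.pkl','rb'))
def crop(x0,y0,w,h,s,n):
    cv2.imwrite(n,cv2.resize(f['frame'][y0:y0+h,x0:x0+w,::-1],None,fx=s,fy=s,interpolation=cv2.INTER_CUBIC))
crop(210,255,130,95,6,'pics/cA.png'); crop(265,160,180,160,3.75 and 4,'pics/cC.png')
s=800/512
for n,a,b in(("A",(363,440),(489,507)),("B",(346,228),(435,215)),("blue",(287,245),(266,308))):
    p=at(f,a[0]/s,a[1]/s,20);q=at(f,b[0]/s,b[1]/s,20);m=(p+q)/2
    print(n,p.round(),q.round(),m.round(),np.linalg.norm(p-q),np.linalg.norm(m[:2]))
print('jar top',at(f,331/s,308/s,100).round(), 'bottom',at(f,334/s,362/s,0))
E
```

```text
A [ 412. -114.   20.] [ 485. -241.   20.] [ 449. -178.   20.] 146.56362588928266 482.415754084951
B [568. 255.  20.] [714. 216.  20.] [641. 236.  20.] 150.68625241702534 683.2622207636172
blue [469. 259.  20.] [392. 137.  20.] [430. 198.  20.] 144.1419571102062 473.4874630380288
jar top [439.  12. 100.] bottom [437.60159851  19.66162157   0.        ]
```

View pics/cA.png

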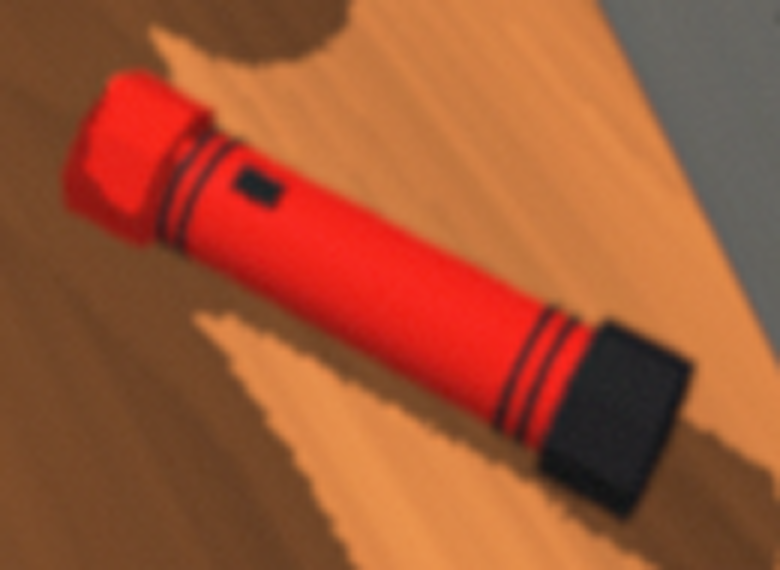

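View pics/cC.png

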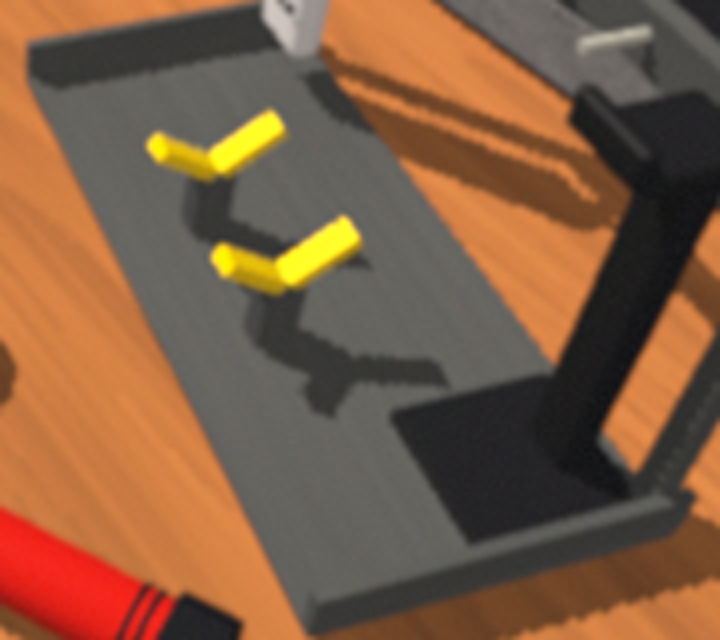

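```bash
python3 - <<'E'
from h import *
import pickle
f=pickle.load(open('side0.pkl','rb'))
def crop(f,x0,y0,w,h,s,n):
    cv2.imwrite(n,cv2.resize(f['frame'][y0:y0+h,x0:x0+w,::-1],None,fx=s,fy=s,interpolation=cv2.INTER_CUBIC))
crop(f,298,184,64,52,12,'pics/cY.png')
g=pickle.load(open('scene0.pkl','rb'))
crop(g,180,165,90,66,8,'pics/cS.png')
p=at(f,210+190/6,255+185/6,20);q=at(f,210+570/6,255+388/6,20)
d=p-q;print(p,q,(p+q)/2,np.linalg.norm(d),np.degrees(np.arctan2(d[1],d[0])))
print([np.round(proj(g,x),1) for x in (p,q)])
E
```

```text
[ 422.16997274 -128.79453599   20.        ] [ 478.77761342 -229.06862397   20.        ] [ 450.47379308 -178.93157998   20.        ] 115.1491107370783 119.44599232852197
[array([196.6, 183.3]), array([161.1, 199.8])]
```

View pics/cY.png

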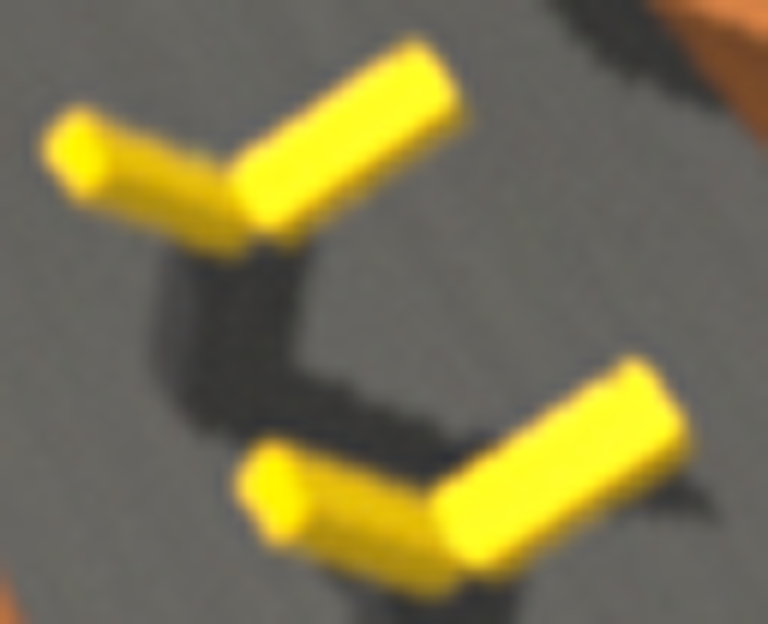

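View pics/cS.png

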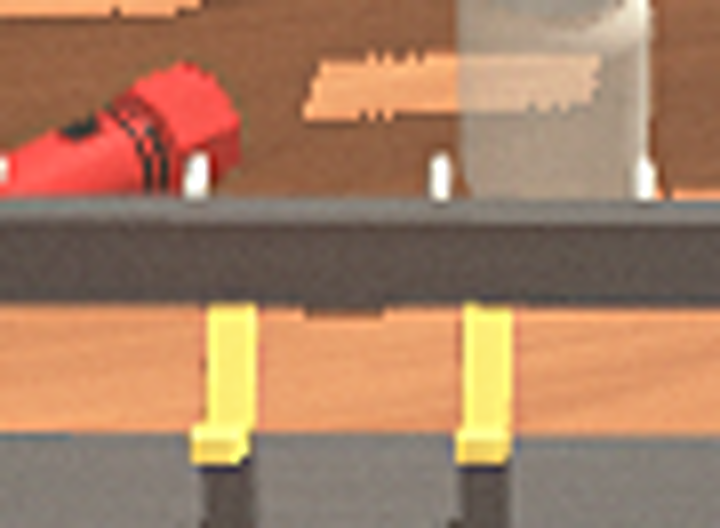

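```bash
python3 - <<'E'
from h import *
import pickle
f=pickle.load(open('side0.pkl','rb'));g=pickle.load(open('scene0.pkl','rb'))
P={}
for n,a in dict(rf=((415,38),(460,95)),rn=((635,357),(687,425)),ff=((80,105),(106,160)),fn=((272,440),(304,500))).items():
    e=[at(f,298+u/12-0.5+.04,184+v/12-.5+.04,72) for u,v in a]; P[n]=(e[0]+e[1])/2; print(n,e[0].round(1),e[1].round(1),np.linalg.norm(e[0]-e[1]).round(1))
F=(P['rf']+P['ff'])/2;N=(P['rn']+P['fn'])/2
d=F-N;print(F,N,(F+N)/2,np.linalg.norm(d),np.degrees(np.arctan2(d[1],d[0])),'widths',np.linalg.norm(P['rf']-P['ff']),np.linalg.norm(P['rn']-P['fn']))
r=(P['rf']+P['rn']-P['ff']-P['fn'])/2;print('cross yaw',np.degrees(np.arctan2(r[1],r[0])))
c=(F+N)/2
for s in(-1,1): # check in scene: V bottom about z=51
    b=c+s*38*d/np.linalg.norm(d); b[2]=51; u,v=proj(g,b);print('scene crop',(u-180)*8,(v-165)*8)
# jar
s=800/512
E
```

```text
rf [667.4 -48.6  72. ] [664.8 -63.2  72. ] 14.8
rn [ 649.7 -122.5   72. ] [ 647.  -137.1   72. ] 14.9
ff [610.1 -35.   72. ] [606.1 -47.7  72. ] 13.3
fn [ 591.6 -109.4   72. ] [ 588.3 -121.2   72. ] 12.3
[637.09970552 -48.64730009  72.        ] [ 619.12987048 -122.55876042   72.        ] [628.114788   -85.60303025  72.        ] 76.06457085519155 76.33500799453884 widths 59.79304511592666 60.18479356329989
cross yaw -14.02781521935712
scene crop 227.12993153374168 424.1462516047379
scene crop 484.72494736398835 426.21678524331037
```

```bash
python3 - <<'E'
from h import *
import pickle
f=pickle.load(open('side0.pkl','rb'));g=pickle.load(open('scene0.pkl','rb'))
def crop(f,x0,y0,w,h,s,n):
    cv2.imwrite(n,cv2.resize(f['frame'][y0:y0+h,x0:x0+w,::-1],None,fx=s,fy=s,interpolation=cv2.INTER_CUBIC))
crop(f,320,85,170,130,4.5,'pics/d1.png')
crop(g,120,160,200,115,4,'pics/d2.png')
s=800/512
c=np.array([628.1,-85.6,0]);ex=np.array([.971,-.2385,0]);ey=np.array([.2385,.971,0])
for n,u,v,z in(("rail L",548,145,220),("rail R",748,320,220),("plate fr near",537,497,0),("plate fr far",425,270,8),('plate rear near',683,447,8)):
    p=at(f,u/s,v/s,z);print(n,p.round(),((p-c)@ex).round(),((p-c)@ey).round())
E
```

```text
rail L [744.  25. 220.] 86.0 135.0
rail R [ 678. -288.  220.] 96.0 -185.0
plate fr near [ 542. -249.    0.] -44.0 -180.0
plate fr far [631. 113.   8.] -45.0 193.0
plate rear near [ 714. -285.    8.] 131.0 -173.0
```

View pics/d1.png

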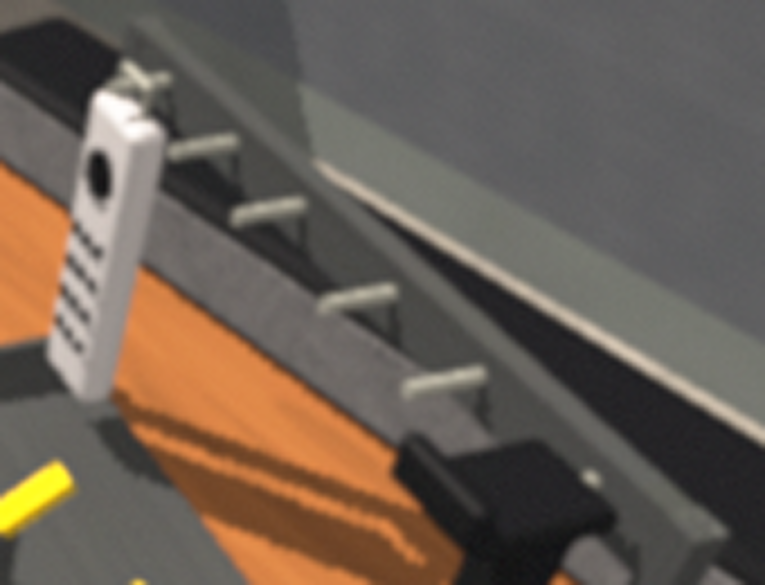

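View pics/d2.png

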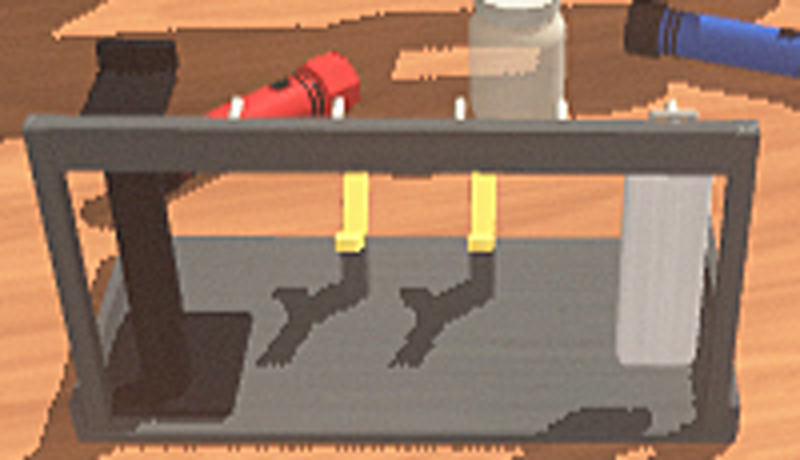

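```bash
cat >> h.py <<'E'
c=np.array([628.1,-85.6,0]);ex=np.array([.971,-.2385,0]);ey=np.array([.2385,.971,0])
def tri(f,a,g,b):
    o1,d1=ray(f,*a);o2,d2=ray(g,*b);d1/=np.linalg.norm(d1);d2/=np.linalg.norm(d2)
    k=np.linalg.lstsq(np.c_[d1,-d2],o2-o1,rcond=None)[0];p=o1+k[0]*d1;q=o2+k[1]*d2
    return (p+q)/2,np.linalg.norm(p-q)
def loc(p): return np.round([(p-c)@ex,(p-c)@ey,p[2]],1)
E
python3 - <<'E'
from h import *
import pickle
f=pickle.load(open('side0.pkl','rb'));g=pickle.load(open('scene0.pkl','rb'))
S=lambda u,v:(320+u/4.5,85+v/4.5)
G=lambda u,v:(120+u/4,160+v/4)
for n,a,b in(("hook",(405,385),(237,98)),("hook",(320,303),(338,98)),("hook",(235,215),(460,98)),("hook",(172,152),(560,98)),
 ("rail far top",(135,20),(757,122)),("rail near top",(725,535),(30,117)),("standfront R",(410,435),(175,42)),("standfront L",(490,520),(100,42))):
    p,e=tri(f,S(*a),g,G(*b));print(n,p.round(),loc(p),round(e,1))
print(loc(at(f,*S(410,435),200)))
# projected body corners: local x 89,  z 135
for X,Y,Z in((50,0,132),(89,38,132),(89,-38,132)):
    w=c+X*ex+Y*ey+[0,0,Z];u,v=proj(f,w);print(X,Y,Z,((u-320)*4.5,(v-85)*4.5))
E
```

```text
hook [ 683. -182.  199.] [ 76.4 -80.1 198.7] 0.4
hook [ 694. -133.  198.] [ 75.3 -30.6 198.4] 1.0
hook [708. -75. 199.] [ 75.5  29.4 198.7] 2.3
hook [720. -27. 199.] [ 75.2  78.8 198.8] 3.1
rail far top [772.  57. 208.] [105.9 172.8 207.6] 2.0
rail near top [ 695. -281.  210.] [ 111.8 -173.4  209.7] 6.3
standfront R [ 648. -209.  213.] [  48.8 -115.   212.9] 2.4
standfront L [ 639. -246.  212.] [  48.9 -153.2  212.2] 3.5
[  61.5 -104.3  200. ]
50 0 132 (np.float64(175.14616931510787), np.float64(406.49083411684103))
89 38 132 (np.float64(215.54526663995384), np.float64(334.4755280504211))
89 -38 132 (np.float64(316.31013580818205), np.float64(449.84300651248736))
```

```bash
cat >> h.py <<'E'
from scipy.spatial.transform import Rotation as Ro
def rel(pos,rpy,fr=None):
    s=state();R=Ro.from_euler('xyz',s['ee_rot'],degrees=True)
    T=Ro.from_euler('xyz',rpy,degrees=True)
    d=np.array(pos)-s['ee_pos']
    print('t',s['time_s'],'pos',s['ee_pos'].round(1),'rot',s['ee_rot'].round(1),'F',s['force'].round(1),'w',round(s['gripper_width'],1))
    print('shift tool',R.inv().apply(d).round(1),'turn',(R.inv()*T).as_rotvec(degrees=True).round(1),'shift in target tool axes',T.inv().apply(d).round(1))
def finger_targets(yaw,tilt):
    pass
E
python3 -m creep '[[0,-37,-47,0,0,0,0],[0,-37,-47,0,0,0,0],[0,-37,-47,0,0,0,0],[0,-37,-47,0,0,0,0],[0,-37,-47,0,0,0,0]]' 20
python3 -m creep '[[0,-37,-47,0,0,0,0],[0,-37,-47,0,0,0,0],[0,-37,-47,0,0,0,0],[0,-37,-47,0,0,0,0],[0,-37,-47,0,0,0,0]]'
python3 -c "
from h import *
rel([450.5,-179,200],[180,0,119.4]);print(state()['qpos'].round(1))"
```

```text
time_s: 0.78
ee_pos: [277.7, 268.1, 213.9]
ee_rot: [180.0, 0.0, 162.8]
force: [1.1, 0.5, -0.5]
gripper_width: 91.2
time_s: 1.4
ee_pos: [384.8, -11.2, 214.1]
ee_rot: [180.0, 0.0, 162.7]
force: [1.5, 0.6, -1.1]
gripper_width: 90.9
t 1.4 pos [384.8 -11.2 214.1] rot [180.    0.  162.7] F [ 1.5  0.6 -1.1] w 90.9
shift tool [-112.5 -140.7   14. ] turn [ 0.1  0.  43.3] shift in target tool axes [-178.4  -25.1   14.1]
[ -3.4   0.8 111.6   0.   67.5 -76.2]
```

```bash

python3 -m creep '[[0,-37,-46,0,0,0,0],[0,-37,-47,0,0,0,0],[0,-38,-47,0,0,0,0],[0,0,0,14,0,0,10.7],[0,0,0,0,0,0,10.7]]'
python3 -m creep '[[0,0,0,0,0,0,10.7],[0,0,0,0,0,0,10.7],[0,0,0,0,0,0,0.5],[0,0,0,0,0,0,0]]'
python3 - <<'E'
from h import *
import pickle
rel([450.5,-179,200],[180,0,119.4]);print(state()['qpos'].round(1))
f=grab_frame('wrist');pickle.dump(f,open('wrist1.pkl','wb'))
V=np.array(f['view']);print('cam',-V[:3,:3].T@V[:3,3])
cv2.imwrite('pics/w1.png',cv2.resize(f['frame'][:,:,::-1],(800,600),interpolation=cv2.INTER_CUBIC))
E
```

```text
time_s: 2.02
ee_pos: [449.2, -176.8, 198.3]
ee_rot: [-180.0, -0.2, 140.9]
force: [-0.5, -0.7, 0.1]
gripper_width: 91.1
time_s: 2.52
ee_pos: [449.9, -176.2, 199.8]
ee_rot: [-180.0, -0.0, 119.6]
force: [-0.4, 0.0, 0.2]
gripper_width: 91.2
t 2.525 pos [ 449.9 -176.2  199.8] rot [-180.    -0.   119.6] F [-0.4  0.   0.2] w 91.2
shift tool [-2.8 -0.9 -0.2] turn [-0.  -0.   0.2] shift in target tool axes [-2.8 -0.9 -0.2]
[-22.8  10.6 102.4   0.   67.  -52.4]
cam [ 412.88847212 -112.03699523  371.12813468]
```

View pics/w1.png

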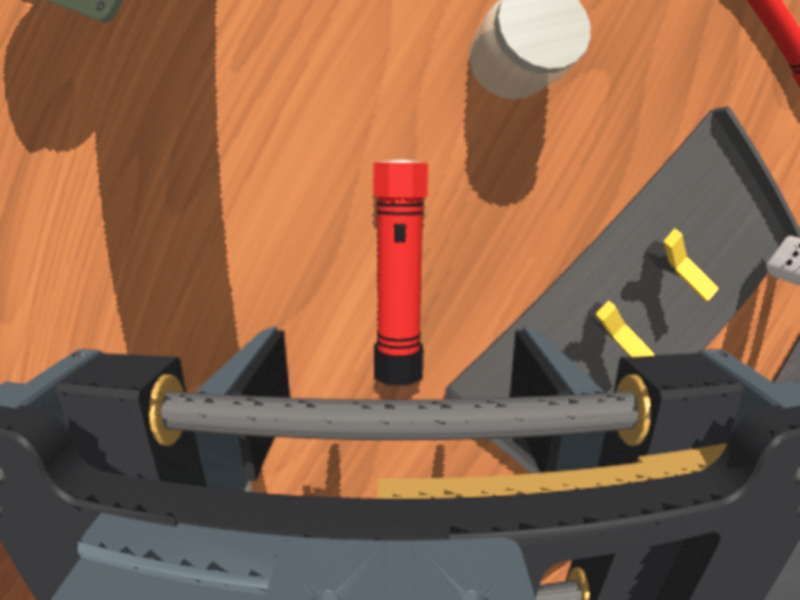

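```bash
cat >> h.py <<'E'
def fray(f,u,v):
    V=np.array(f['view']);R=V[:3,:3]
    x=(u-f['cx'])/f['fx'];y=(v-f['cy'])/f['fy'];r=np.hypot(x,y);k=np.sin(r)/r if r else 1
    return -R.T@V[:3,3],R.T@np.array([x*k,y*k,np.cos(r)])
def fat(f,u,v,z):
    o,d=fray(f,u,v);return o+d*(z-o[2])/d[2]
E
python3 - <<'E'
from h import *
import pickle
f=pickle.load(open('wrist1.pkl','rb'));s=800/512
p=fat(f,400/s,200/s,22);q=fat(f,399/s,350/s,22)
d=p-q;print(p,q,(p+q)/2,np.linalg.norm(d),np.degrees(np.arctan2(d[1],d[0])))
p=fat(f,400.5/s,160/s,25);q=fat(f,399/s,383/s,20)
d=p-q;print(p,q,(p+q)/2,np.linalg.norm(d),np.degrees(np.arctan2(d[1],d[0])))
# saddles tips z72 far: (675,230)-(716,297)?
for u,v in((678,233),(714,293),(606,305)):print(loc(fat(f,u/s,v/s,72)))
E
```

```text
[ 422.99483298 -127.10800857   22.        ] [ 481.1868615 -231.1386696   22.       ] [ 452.09084724 -179.12333908   22.        ] 119.20021231718707 119.2215068295473
[ 408.49869865 -100.86415395   25.        ] [ 496.22793839 -257.63175296   20.        ] [ 452.36331852 -179.24795346   22.5       ] 179.71505113473108 119.23195847845422
[-32.1  41.8  72. ]
[30.9 39.  72. ]
[-35.4 -36.7  72. ]
```

```bash

python3 -m creep '[[0,-3.5,0.2,45,0,0,0.3],[0,0,0,45,0,0,0],[0,0,0,45,0,0,0],[0,0,0,40,0,0,0],[0,0,0,20,0,0,0]]' 25
python3 -c "
from h import *
rel([451.8,-179.1,4],[180,0,119.2])"
```

```text
time_s: 3.2
ee_pos: [450.7, -178.7, 2.9]
ee_rot: [-179.9, -0.2, 119.3]
force: [-0.3, -0.8, 0.8]
gripper_width: 91.3
t 3.2 pos [ 450.7 -178.7    2.9] rot [-179.9   -0.2  119.3] F [-0.3 -0.8  0.8] w 91.3
shift tool [-0.9  0.7 -1.1] turn [-0.1 -0.2  0.1] shift in target tool axes [-0.9  0.7 -1.1]
```

```bash

python3 -m creep '[[0,-0.5,0.8,0,0,0,0],[0.4,0,0,0,0,0,0],[0.7,0,0,0,0,0,0],[1,0,0,0,0,0,0],[1,0,0,0,0,0,0]]' 25
python3 -m creep '[[1,0,0,0,0,0,0],[1,0,0,0,0,0,0],[1,0,0,0,0,0,0]]'
```

```text
time_s: 3.82
ee_pos: [453.0, -179.3, 5.4]
ee_rot: [180.0, 0.0, 119.2]
force: [0.2, -1.0, 0.7]
gripper_width: 54.1
time_s: 4.2
ee_pos: [452.5, -179.3, 4.9]
ee_rot: [-180.0, -0.0, 119.2]
force: [-1.3, -1.4, 2.2]
gripper_width: 33.7
```

```bash

python3 -m creep '[[1,0,0,-10,0,0,0],[1,0,0,-30,0,0,0],[1,0,0,-40,0,0,0],[1,0,0,-40,0,0,0],[1,0,0,0,0,0,0]]' 35
python3 - <<'E'
from h import *
# target: torch axis mid at (628.1,-85.6,72+dz), tool x along 76.2, lean 25: tool z = down & to rear
ex=np.array([np.cos(np.radians(-13.8)),np.sin(np.radians(-13.8)),0]);ux=np.array([-ex[1],ex[0],0])
for th in (25,):
    t=np.radians(th);z=np.sin(t)*ex+np.array([0,0,-np.cos(t)]);y=np.cross(z,ux)
    R=Ro.from_matrix(np.c_[ux,y,z]);rpy=R.as_euler('xyz',degrees=True);print('y',y,rpy)
    tgt=np.array([628.1,-85.6,72.])+15.1*z
    print('final tcp',tgt)
    rel(tgt+[0,0,75],rpy)
print(state()['qpos'])
f=grab_frame('side');cv2.imwrite('pics/s2.png',cv2.resize(f['frame'][:,:,::-1],(800,600),interpolation=cv2.INTER_CUBIC))
E
```

```text
time_s: 4.82
ee_pos: [455.0, -180.0, 128.1]
ee_rot: [179.7, 0.3, 119.2]
force: [0.6, 0.1, -2.6]
gripper_width: 33.3
y [ 0.88014656 -0.21618473  0.42261826] [1.55000000e+02 1.27222187e-14 7.62000000e+01]
final tcp [634.29732813 -87.12220979  58.31475242]
t 4.825 pos [ 455.  -180.   128.1] rot [179.7   0.3 119.2] F [ 0.6  0.1 -2.6] w 33.3
shift tool [ -6.4 201.9  -4.2] turn [-23.4  -9.2  42.3] shift in target tool axes [132.9 140.   59.5]
[-2.29391121e+01  1.47778835e+01  1.08310643e+02  1.73420147e-02
  5.64764073e+01 -5.21189865e+01]
```

View pics/s2.png

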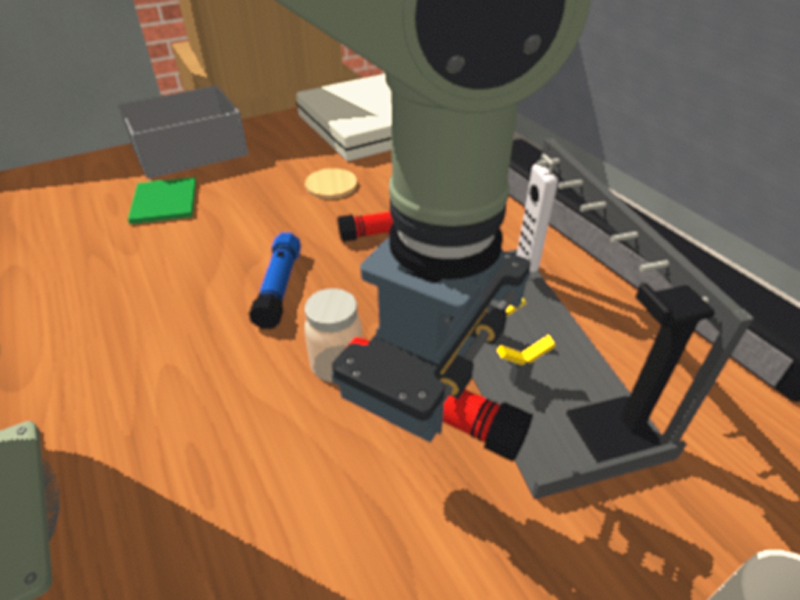

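```bash

python3 -m creep '[[1,0,0,-5,0,0,8.6],[1,0,0,-5,0,0,8.6],[1,0,0,0,0,0,8.6],[1,0,0,0,0,0,8.6],[1,0,0,0,0,0,8.6]]'
python3 -m creep '[[1,0,0,0,-8.3,0,0],[1,0,0,0,-8.3,0,0],[1,0,0,0,-8.4,0,0],[1,0,0,0,0,0,0]]'
python3 - <<'E'
from h import *
rel([634.3,-87.1,133.3],[155,0,76.2]);print(state()['qpos'].round(1))
E
```

```text
time_s: 5.5
ee_pos: [451.5, -178.6, 133.0]
ee_rot: [-179.8, -0.0, 75.9]
force: [0.5, -0.0, -2.5]
gripper_width: 33.5
time_s: 6.0
ee_pos: [447.8, -177.0, 131.3]
ee_rot: [155.6, -0.2, 76.1]
force: [0.0, -0.2, -2.6]
gripper_width: 33.5
t 6.0 pos [ 447.8 -177.   131.3] rot [155.6  -0.2  76.1] F [ 0.  -0.2 -2.6] w 33.5
shift tool [132.  145.9  64.5] turn [-0.6 -0.1 -0.1] shift in target tool axes [131.7 145.5  65.7]
[-26.7   4.5 126.6  12.6  25.5 -23. ]
```

```bash

python3 -m creep '[[1,16,18,8,0,0,0],[1,20,22,10,0,0,0],[1,20,22,10,0,0,0],[1,20,22,10,0,0,0],[1,20,22,10,0,0,0]]'
python3 -m creep '[[1,20,22,10,0,0,0],[1,10,12,5,0,0,0],[1,0,0,0,0,0,0],[1,0,0,0,0,0,0]]'
python3 - <<'E'
from h import *
rel([634.3,-87.1,133.3],[155,0,76.2]);print(state()['qpos'].round(1))
for n in('side','scene'):
    f=grab_frame(n);cv2.imwrite(f'pics/{n}3.png',cv2.resize(f['frame'][:,:,::-1],(800,600),interpolation=cv2.INTER_CUBIC))
E
```

```text
time_s: 6.62
ee_pos: [590.9, -113.4, 135.5]
ee_rot: [155.2, 0.0, 76.1]
force: [0.1, -0.5, -2.3]
gripper_width: 33.2
time_s: 7.12
ee_pos: [630.9, -93.9, 136.3]
ee_rot: [155.1, 0.0, 76.1]
force: [-0.5, 1.1, -3.2]
gripper_width: 33.3
t 7.125 pos [630.9 -93.9 136.3] rot [155.1   0.   76.1] F [-0.5  1.1 -3.2] w 33.3
shift tool [7.4 0.3 3.4] turn [-0.1  0.1 -0. ] shift in target tool axes [7.4 0.3 3.4]
[ -8.2  17.1 108.8  -4.9  29.4   9.3]
```

View pics/side3.png

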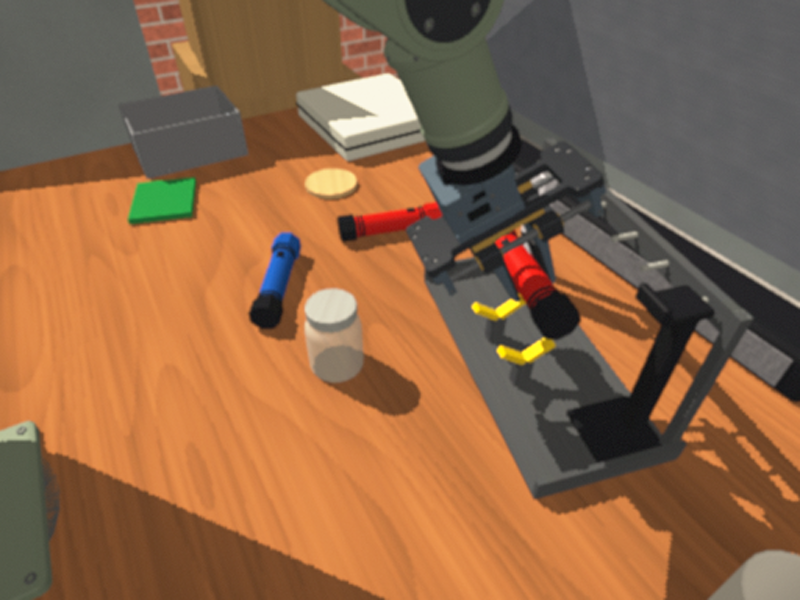

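View pics/scene3.png

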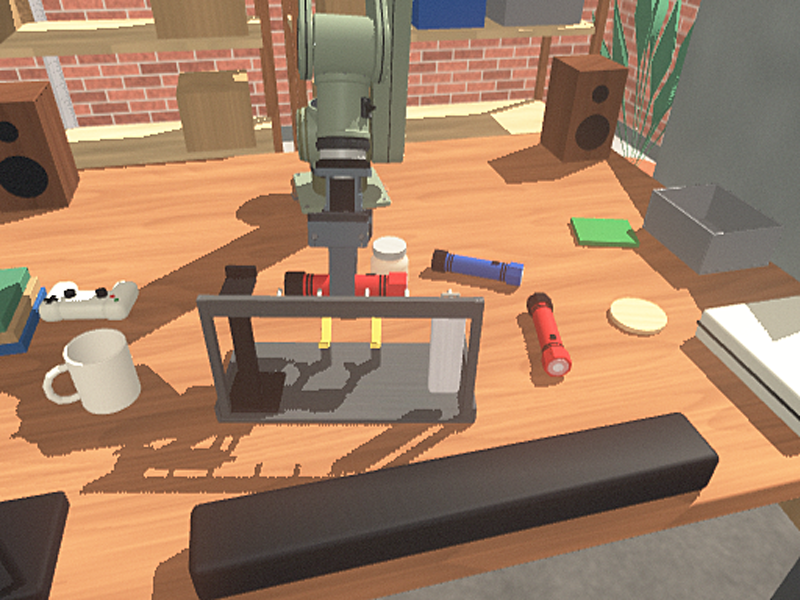

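```bash

python3 -m creep '[[1,7.4,0.3,3.4,0,0,0],[1,0,0,0,0,0,0],[1,0,0,0,0,0,0]]'
python3 - <<'E'
from h import *
rel([634.3,-87.1,133.3],[155,0,76.2])
st=state();R=Ro.from_euler('xyz',st['ee_rot'],degrees=True).as_matrix()
m=st['ee_pos']-15.1*R[:,2];print('mid',m)
for n,x0,y0,w,h in(('side',300,100,130,150),('scene',160,150,120,90)):
    f=grab_frame(n);im=f['frame'][:,:,::-1].copy();S=5
    im=cv2.resize(im,None,fx=S,fy=S,interpolation=cv2.INTER_CUBIC)
    def P(p):
        u,v=proj(f,p);return int((u+.5)*S),int((v+.5)*S)
    for k in(-60,0,60,-85,85):cv2.circle(im,P(m+k*R[:,0]),3,(255,255,0),-1)
    for k in(-38,38):
        b=np.array([628.1,-85.6,51])+k*np.array([.2385,.971,0]);cv2.circle(im,P(b),3,(255,0,255),-1)
    cv2.imwrite(f'pics/{n}4.png',im[y0*S:(y0+h)*S,x0*S:(x0+w)*S][:600])
E
```

```text
time_s: 7.6
ee_pos: [635.3, -86.7, 134.1]
ee_rot: [155.0, 0.0, 76.2]
force: [0.4, 1.5, -2.6]
gripper_width: 33.2
t 7.6 pos [635.3 -86.7 134.1] rot [155.    0.   76.2] F [ 0.4  1.5 -2.6] w 33.2
shift tool [-0.6 -1.1  0.3] turn [-0.  0. -0.] shift in target tool axes [-0.6 -1.1  0.3]
mid [629.13163409 -85.1916319  147.74222903]
```

View pics/side4.png

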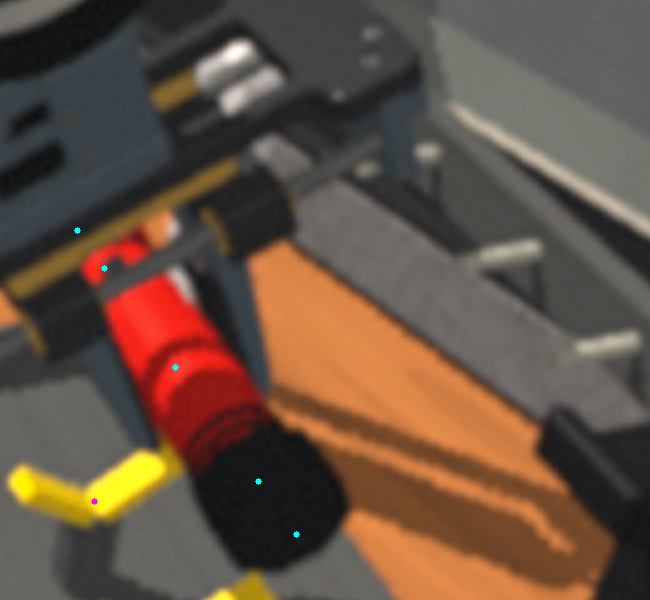

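View pics/scene4.png

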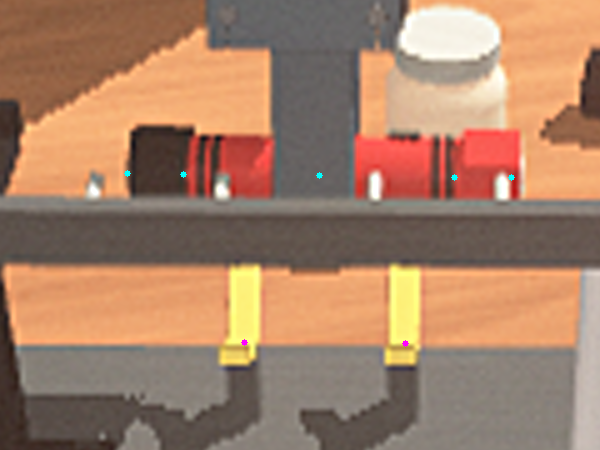

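```bash

python3 -m creep '[[1,-1.5,-7.5,13.6,0,0,0],[1,0,-6.4,13.6,0,0,0],[1,0,-6.4,13.6,0,0,0],[1,0,-6.2,13.4,0,0,0],[1,0,0,0,0,0,0]]'
python3 -m creep '[[1,0,0,0,0,0,0],[1,0,0,0,0,0,0]]'
python3 - <<'E'
from h import *
rel([634.3,-87.1,58.3],[155,0,76.2])
f=grab_frame('side');im=f['frame'][100:250,300:430,::-1]
cv2.imwrite('pics/side5.png',cv2.resize(im,None,fx=4,fy=4,interpolation=cv2.INTER_CUBIC))
E
```

```text
time_s: 8.32
ee_pos: [632.9, -87.8, 71.7]
ee_rot: [155.2, 0.0, 76.2]
force: [0.1, 0.1, -2.4]
gripper_width: 33.6
time_s: 8.57
ee_pos: [634.6, -88.0, 74.5]
ee_rot: [154.9, -0.0, 76.2]
force: [0.1, -0.2, -3.3]
gripper_width: 33.4
t 8.575 pos [634.6 -88.   74.5] rot [154.9  -0.   76.2] F [ 0.1 -0.2 -3.3] w 33.4
shift tool [ 0.8 -7.3 14.5] turn [ 0.1 -0.  -0. ] shift in target tool axes [ 0.8 -7.3 14.5]
```

View pics/side5.png

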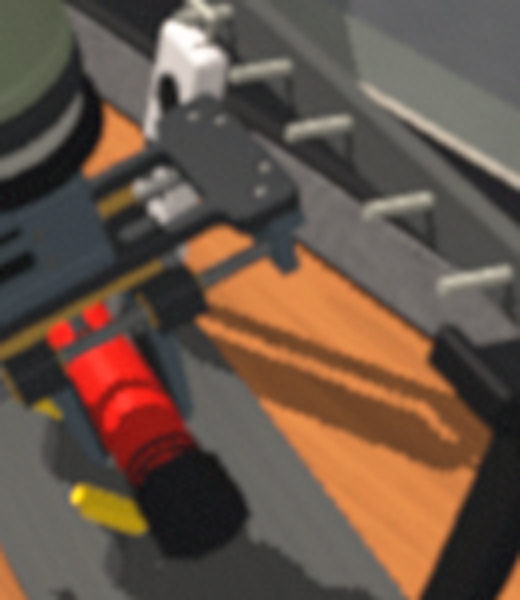

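```bash

python3 -m creep '[[1,0,-2.5,5.4,0,0,0],[1,0,-1.7,3.6,0,0,0],[1,0,0,0,0,0,0],[1,0,0,0,0,0,0]]'
python3 -m creep '[[1,0,-0.85,1.8,0,0,0],[1,0,0,0,0,0,0],[1,0,0,0,0,0,0]]'
python3 -m creep '[[1,0,-0.85,1.8,0,0,0],[1,0,0,0,0,0,0],[1,0,0,0,0,0,0]]'
```

```text
time_s: 9.12
ee_pos: [634.1, -88.0, 63.7]
ee_rot: [155.0, -0.0, 76.2]
force: [-0.2, -0.0, -1.8]
gripper_width: 33.4
time_s: 9.5
ee_pos: [634.0, -88.0, 61.8]
ee_rot: [155.0, -0.0, 76.2]
force: [-0.4, 0.5, -1.9]
gripper_width: 33.4
time_s: 9.88
ee_pos: [634.0, -88.0, 59.8]
ee_rot: [155.0, -0.0, 76.2]
force: [-0.7, -0.1, -2.8]
gripper_width: 33.3
```

```bash

python3 -m creep '[[1,0,-0.42,0.9,0,0,0],[1,0,0,0,0,0,0],[1,0,0,0,0,0,0]]'
python3 -m creep '[[1,0,-0.42,0.9,0,0,0],[1,0,0,0,0,0,0],[1,0,0,0,0,0,0]]'
```

```text
time_s: 10.25
ee_pos: [634.2, -88.0, 59.1]
ee_rot: [155.0, -0.0, 76.2]
force: [-1.4, 0.6, -0.2]
gripper_width: 33.4
time_s: 10.62
ee_pos: [634.2, -88.1, 59.0]
ee_rot: [154.9, -0.0, 76.2]
force: [-5.3, -0.2, 6.0]
gripper_width: 33.5
```

```bash

python3 -m creep '[[1,0,-0.6,-0.3,0,0,0],[1,0,-0.42,0.9,0,0,0],[1,0,0,0,0,0,0],[1,0,0,0,0,0,0]]'
python3 - <<'E'
from h import *
rel([634.3,-87.1,58.3],[155,0,76.2]);print(state()['torque'])
for n,x0,y0,w,h in(('side',300,100,130,120),('scene',160,150,120,90)):
    f=grab_frame(n);cv2.imwrite(f'pics/{n}6.png',cv2.resize(f['frame'][y0:y0+h,x0:x0+w,::-1],None,fx=5,fy=5,interpolation=cv2.INTER_CUBIC))
E
```

```text
time_s: 11.12
ee_pos: [634.2, -88.1, 58.9]
ee_rot: [154.8, -0.0, 76.2]
force: [-6.2, -0.4, 11.4]
gripper_width: 33.7
t 11.125 pos [634.2 -88.1  58.9] rot [154.8  -0.   76.2] F [-6.2 -0.4 11.4] w 33.7
shift tool [ 0.9 -0.4  0.5] turn [ 0.2 -0.  -0. ] shift in target tool axes [ 0.9 -0.4  0.5]
[-0.16198568  0.43030329 -0.07081466]
```

View pics/side6.png

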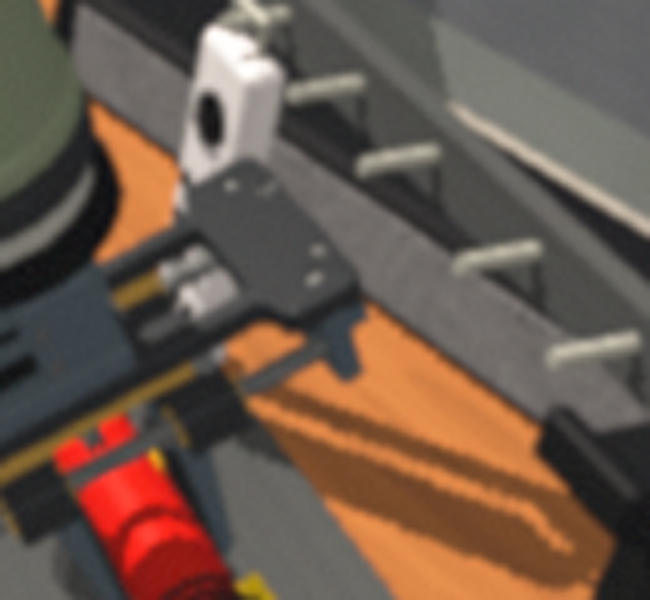

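View pics/scene6.png

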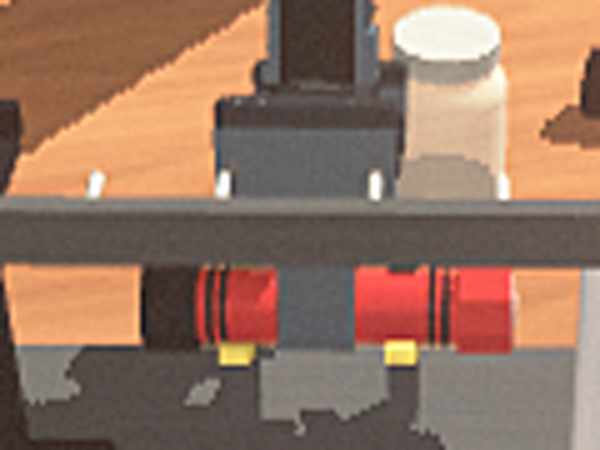

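```bash

python3 -m creep '[[1,0,-0.9,-0.4,0,0,0],[1,0,0,0,0,0,0],[1,0,0,0,0,0,0]]' 20
python3 -m creep '[[1,0,-0.9,-0.4,0,0,0],[1,0,0,0,0,0,0],[1,0,0,0,0,0,0]]' 10
```

```text
time_s: 11.6
ee_pos: [634.1, -87.9, 58.8]
ee_rot: [154.7, -0.0, 76.2]
force: [-2.6, 0.5, 7.3]
gripper_width: 33.9
time_s: 11.98
ee_pos: [633.4, -87.6, 58.4]
ee_rot: [154.7, -0.0, 76.2]
force: [0.3, -1.1, 5.6]
gripper_width: 33.8
```

```bash

python3 -m creep '[[0.6,0,0,0,0,0,0],[0.57,0,0,0,0,0,0],[0.5,0,0,0,0,0,0],[0.4,0,0,0,0,0,0],[0.35,0,0,0,0,0,0]]' 5
python3 -m creep '[[0.35,0,0,0,0,0,0],[0.35,0,0,0,0,0,0]]'
python3 - <<'E'
from h import *
rel([634.3,-87.1,58.3],[155,0,76.2])
for n,x0,y0,w,h in(('side',300,100,130,120),('scene',160,150,120,90)):
    f=grab_frame(n);cv2.imwrite(f'pics/{n}7.png',cv2.resize(f['frame'][y0:y0+h,x0:x0+w,::-1],None,fx=5,fy=5,interpolation=cv2.INTER_CUBIC))
E
```

```text
time_s: 12.6
ee_pos: [630.9, -87.3, 56.3]
ee_rot: [155.1, 0.0, 76.2]
force: [0.1, 0.3, -0.4]
gripper_width: 59.0
time_s: 12.85
ee_pos: [631.4, -87.3, 56.8]
ee_rot: [155.0, -0.0, 76.2]
force: [-0.7, -0.5, -0.1]
gripper_width: 59.1
t 12.85 pos [631.4 -87.3  56.8] rot [155.   -0.   76.2] F [-0.7 -0.5 -0.1] w 59.1
shift tool [ 0.9  3.2 -0.2] turn [-0.  0. -0.] shift in target tool axes [ 0.9  3.2 -0.2]
```

View pics/side7.png

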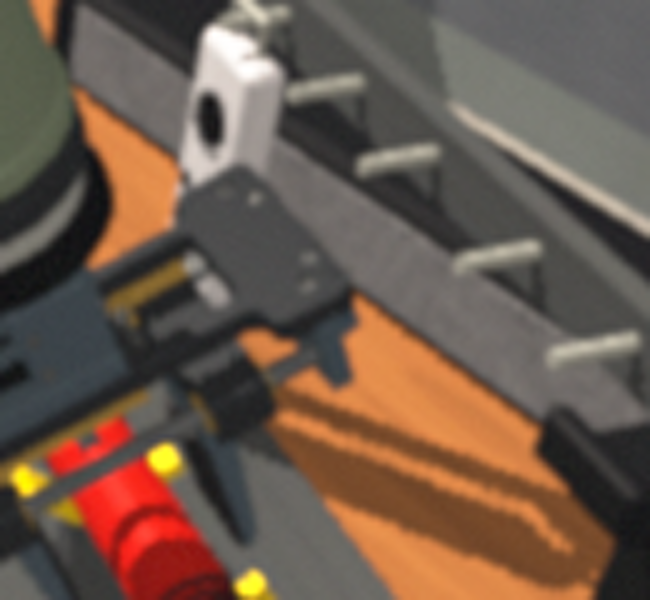

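View pics/scene7.png

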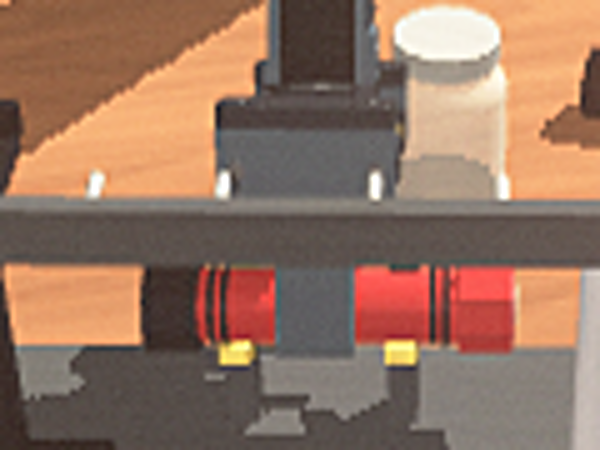

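```bash

python3 -m creep '[[0.35,0,3,-5,0,0,0],[0.35,0,0,-15,0,0,0],[0.35,0,0,-25,0,0,0],[0.35,0,0,-35,0,0,0],[0.35,0,0,-40,0,0,0]]'
python3 -m creep '[[0.35,0,0,-40,0,0,0],[0.35,0,0,-20,0,0,0],[0.35,0,0,0,0,0,0],[0.35,0,0,0,0,0,0]]'
python3 - <<'E'
from h import *
rel([634.3,-87.1,58.3],[155,0,76.2])
f=grab_frame('side');cv2.imwrite('pics/side8.png',cv2.resize(f['frame'][:,:,::-1],(800,600),interpolation=cv2.INTER_CUBIC))
f=grab_frame('scene');cv2.imwrite('pics/scene8.png',cv2.resize(f['frame'][:,:,::-1],(800,600),interpolation=cv2.INTER_CUBIC))
E
```

```text
time_s: 13.58
ee_pos: [583.9, -75.6, 168.4]
ee_rot: [155.0, -0.0, 76.2]
force: [-0.1, -0.5, -0.4]
gripper_width: 59.0
time_s: 14.08
ee_pos: [559.7, -69.7, 220.7]
ee_rot: [155.0, -0.0, 76.2]
force: [-0.5, 0.3, -0.7]
gripper_width: 59.4
t 14.075 pos [559.7 -69.7 220.7] rot [155.   -0.   76.2] F [-0.5  0.3 -0.7] w 59.4
shift tool [  1.    0.9 179.6] turn [-0.  0. -0.] shift in target tool axes [  0.9   0.7 179.6]
```

View pics/side8.png

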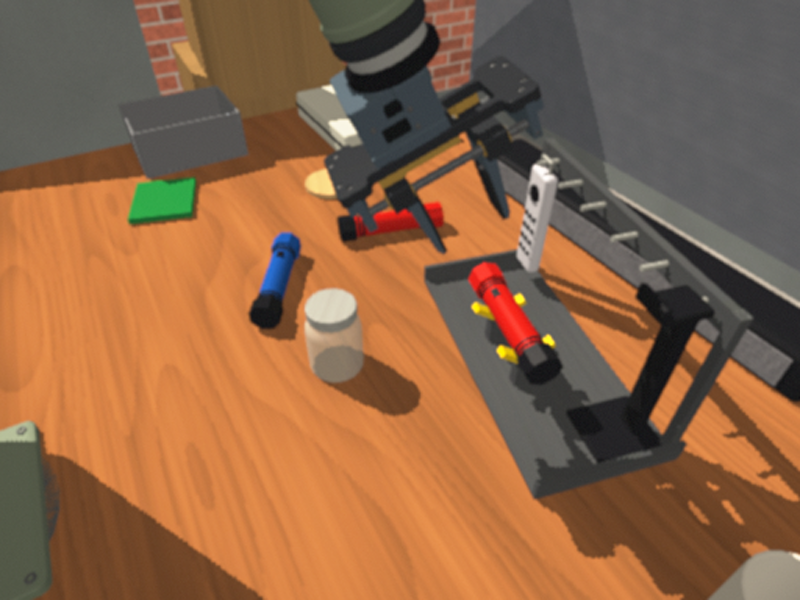

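View pics/scene8.png

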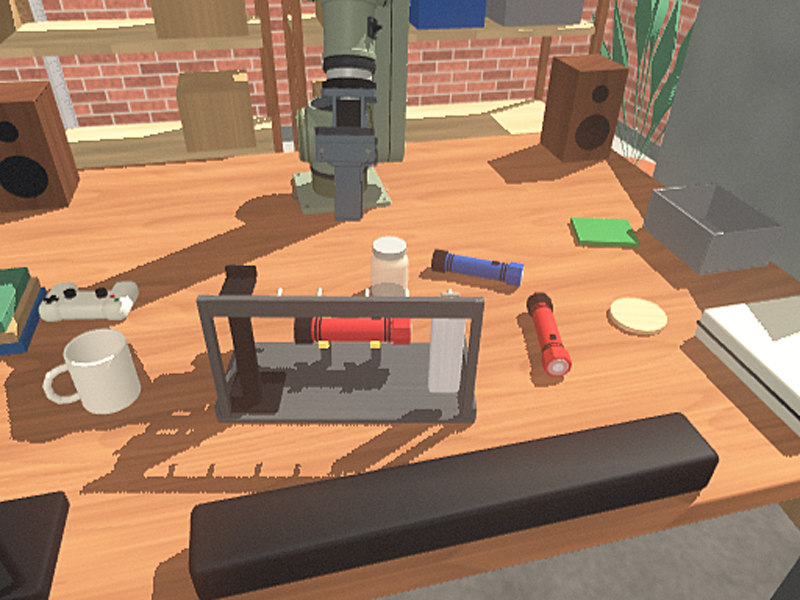

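The torch lies level in both saddles: side view ends at (487,275) and (542,362), scene view (297,328) to (410,330). The blue torch and jar are at their original pixels, and the gripper is clear.

```bash
python3 -c "
from workcell import *
print(job_done(),state()['time_s'])"
```

```text
the job is handed in; nothing more can be done
the job is handed in; nothing more can be done
```

The red torch is in the cradle, its barrel resting in both yellow saddles, and I handed the job in at about 14 s of the 38 s allowed. `job_done()` gives no verdict, and I took no reading after handing in.

- **Which torch:** There were two red torches. I took the one about 482 mm from the base; the other was about 683 mm away.
- **Placing:** I gripped it at mid-barrel and leaned the gripper 25° forward to keep it clear of the rail hooks. I lowered it in small steps until it stopped moving with about 14 N of load change on the saddles. I eased the sideways force to near zero and dropped the grip to 10 N before opening.
- **Last checks:** Both camera views show the torch level in both saddles and still after release. The blue torch, the jar and the other red torch are where they started, and the gripper is well clear with about 0 N on the wrist.
- **Disagreements:** The cradle position from the wrist camera differed from the side camera by 2–4 mm at the saddle tips. The torch's first measured barrel length came out 115 mm instead of 120 mm, and the wrist view corrected it to 119 mm. A wrist-view check of overall length gave 180 mm instead of 170 mm; I did not resolve that, but its midpoint agreed.

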